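Lid the bobbin pots

TASK

The two open white bobbin pots on the embroidery table have lost their wooden lids, which stand in the white tray. The lids look alike but differ a little in size, and each fits only one pot: put each lid on the pot it fits, with its plug fully down in the mouth and its flange resting level on the rim. Leave both pots standing upright on the table.

Things in the scene. Friction and masses are not known exactly. Their poses are not given: they have to be found in the camera images.
- lid_small_grip (a point): Middle of the small lid's knob, z up. Beech lid, about 70 g, standing in the tray: plug 20 mm high (28 mm across at its foot, widening to 43 over the lowest 15 mm), flat flange 58 mm across and 8 thick, then an upright round knob 22 mm across, 40 tall, to grasp. This point: on the axis, 20 mm above the flange's top, 28 above its underside, 48 above the foot. Round: yaw is free.
- lid_large_grip (a point): Middle of the large lid's knob, z up. Beech lid, about 70 g, standing in the tray: plug 20 mm high (42 mm across at its foot, widening to 57 over the lowest 15 mm), flat flange 72 mm across and 8 thick, then an upright round knob 22 mm across, 40 tall, to grasp. This point: on the axis, 20 mm above the flange's top, 28 above its underside, 48 above the foot. Round: yaw is free.
- pot_small_mouth (a point): Centre of the small pot's mouth, level with its rim, z up. Open straight round white ceramic pot, 58 mm across outside, mouth 48, wall 5, 60 tall, about 450 g, loose on the grey table, bobbins in its bottom 24 mm. Fits the small lid only, whose flange is as wide as the pot; the large lid's plug sticks in its mouth with the flange standing proud.
- pot_large_mouth (a point): Centre of the large pot's mouth, level with its rim, z up. Open straight round white ceramic pot, 72 mm across outside, mouth 62, wall 5, 60 tall, about 450 g, loose on the grey table, bobbins in its bottom 24 mm. Fits the large lid only, whose flange is as wide as the pot; the small lid would fall into it.
Things that resemble listed ones, but are neither listed nor needed, are in the scene too. What is shaped like the part that bears lid_small_grip but black or blue is not meant.

How it is judged (in metres and radians):
At the end, for the whole second after the job is handed in: Each lid sits on its own pot (small on small, large on large): knob axis within 10 mm of the mouth's centre, flange down on the rim (underside no more than 6 mm above or below it), lid and pot within about 10 degrees of upright, and both pots standing on the table (rim 50 to 75 mm above it) (horizontal distance between lid_small_grip and pot_small_mouth below 0.01 m and z of lid_small_grip in the frame of pot_small_mouth between 0.022 and 0.034 m and angle between each of lid_small_grip, pot_small_mouth, lid_large_grip, pot_large_mouth's own z axis and vertical below 0.17 rad and height (world z) of pot_small_mouth between 0.05 and 0.075 m and horizontal distance between lid_large_grip and pot_large_mouth below 0.01 m and z of lid_large_grip in the frame of pot_large_mouth between 0.022 and 0.034 m and height (world z) of pot_large_mouth between 0.05 and 0.075 m); the robot touches nothing.
It also fails if it takes over 61 s, if anything falls off the work surface, if the arm or the gripper's body presses on something with over 40 N, if the wrist force passes 120 N, or if a joint passes its speed limit or range.

ROBOT

A 6-joint arm with a two-finger parallel gripper is mounted at the origin on the work surface. World frame = base frame: x ahead of the robot, y to its left, z up, the work surface at z = 0. Lengths are in mm, angles in rad, forces in N, time in s.
With the tool pointing down it reaches from about 300 to 775 mm from the base axis. Payload 14.6 kg.
Tool frame: the origin (TCP) lies between the finger pads; the fingertips stand 19 mm ahead of it and the grasp point (between the pads) is the TCP (manip.tcp_to_tips is the distance from the TCP to the fingertips, in mm); x points along the fingers, z is the direction in which the jaws open and shut, and the axes are right-handed (so a half turn about x gives the same grasp; the last joint's range is limited). The gripper opens to 94 mm and grips with 3 to 60 N. Pads are 16 mm wide; open, the fingers measure 119 mm over their backs; the gripper's body (75 mm by 177 mm) begins 78 mm behind the grasp point.
Start: joints at [1.211, 0.3, 1.521, -0, 1.321, -0.067], TCP at [158.746, 526.582, 224.446] pointing down, gripper open.
Joint ranges: [-3.03, 3.03], [-0.79, 2.21], [0.23, 2.52], [-1.04, 4.18], [0, 3.07], [-2.55, 2.55]. Speed limits (rad/s): [2.22, 2.22, 2.57, 3.14, 3.14, 3.14].

INTERFACE

Orientations are given as [roll, pitch, yaw] about the fixed x, y, z axes, in that order (R = Rz(yaw) Ry(pitch) Rx(roll)).
In Python, from cell import manip gives the robot as it stands.
- The arm moves only by the tool jog_arm, never from a script. Its argument "moves" is a list that holds one entry, the list of rows, each a list of 6 numbers: the shift along the world's x, y, z in mm, then the turn, a rotation vector about the world's x, y, z in degrees. In form: [[[dx, dy, dz, wx, wy, wz], ...]]. A call has 1 to 5 rows; each row shifts and turns the pose as measured when the row begins; what a row does not reach is not made up. A row lasts 1/10 s, in which the tool goes at most 50 mm and 8.59 degrees, less where a joint would pass 70% of its speed; a pose out of reach is approached as far as the arm can. A call is refused whole if a number of a shift passes 50 or a number of a turn 8.59, either way. A call with a gripper value outside its range is refused whole. "gripper" is the opening, from -1 (shut) to 1 (fully open), set as the call begins (left out, the last holds). The fingers move at their own pace and stop on an object; "squeeze" is the grip in N (left out, the last holds). Time passes only in rows, so rows that do not move let the fingers close. It gives the time, the measured TCP pose, the force and the opening at its end, in the units of the state.
- manip.read_state(): the state, without advancing time (a new reading comes with each control period).
- manip.camera(name): name is "scene" or "top" or "wrist"; returns (picture, depth): 384x512x3 uint8, blue, green, red; 384x512 float32, mm along the optical axis (not along the pixel's ray), 0 where there is no reading.
- manip.camera_params(name): a dict with "fx", "fy", "cx", "cy" (pixels), "dist" ([k1, k2, p1, p2, k3] as OpenCV has them; the pictures are not rectified), "rvec" (rotation vector, rad) and "tvec" (3), from world to camera coordinates, as OpenCV has them. Camera axes: x right, y down, z forward; pixel columns grow to the right and rows downward; lengths in mm; the calibration is good to about 2 mm. A picture is of the moment at which its call begins: read the wrist's pose just before it. camera_params takes no time and is no camera call; for the wrist camera it gives the pose at the moment of the call.
- manip.sign_off(): hands the job in, once; it reports no verdict.
The state is a dict: "clock": time; "joints": joint angles; "qd": joint speeds; "effort": joint torques, N m; "eef_pos": TCP position; "eef_rot": TCP orientation; "wrist_force": force on the tool from outside, world axes, zero at the start; "moment": the same for the moment, N m; "finger_gap": finger opening in mm.
Only numpy, scipy, OpenCV 4.12 (cv2) and the standard library are available. Lean on these libraries where they do the work, as an engineer would, in place of code of your own. Each camera call takes 0.05 s, during which the arm holds its last target. There are 200 camera calls.

## Working session

There is one attempt and no reset: what is moved stays moved. The work goes in short steps, Python scripts to look and compute and a tool call to move; the robot and the scene stay as the last step left them, time stands still between calls to the robot, and variables do not carry over. Pictures are saved under pics/ and viewed, about 8 in all and at most 12, crops included, and the job is handed in when it is done.

Besides the shell and the picture viewer there is one more tool, called after "Request:" by a JSON object that holds its "name" and its "arguments". jog_arm: Moves the arm, as the interface text tells. Its arguments: {"type":"object","properties":{"moves":{"type":"array","items":{"type":"array","items":{"type":"array","items":{"type":"number"}}}},"gripper":{"type":"number"},"squeeze":{"type":"number"}},"required":["moves"]}

```bash
mkdir -p pics; ls; cat > h.py <<'E'
import numpy as np, cv2
from cell import manip
def cloud(name):
    p=manip.camera_params(name); img,d=manip.camera(name)
    K=np.array([[p['fx'],0,p['cx']],[0,p['fy'],p['cy']],[0,0,1.]]);dist=np.array(p['dist'],float)
    v,u=np.mgrid[:384,:512]; uv=np.stack([u,v],-1).reshape(-1,1,2).astype(float)
    n=cv2.undistortPoints(uv,K,dist).reshape(-1,2)
    c=np.c_[n,np.ones(len(n))]*d.reshape(-1,1)
    R=cv2.Rodrigues(np.array(p['rvec'],float))[0]
    w=(c-np.array(p['tvec'],float).ravel())@R
    w[d.ravel()==0]=np.nan
    return img,d,w.reshape(384,512,3)
E
python3 - <<'E'
from h import *
img,d,w=cloud('top'); np.savez('top.npz',img=img,d=d,w=w)
im2,d2,w2=cloud('scene'); np.savez('scene.npz',img=im2,d=d2,w=w2)
cv2.imwrite('pics/top.png',cv2.resize(img,(800,600))); cv2.imwrite('pics/scene.png',cv2.resize(im2,(800,600)))
s=manip.read_state(); print(s)
E
```

```text
pics
{'clock': 0.1, 'joints': array([ 1.21139516e+00,  3.00429593e-01,  1.52148788e+00, -8.54814157e-06,
        1.32069835e+00, -6.65819787e-02]), 'qd': array([ 0.00071373,  0.00049303, -0.00048632, -0.00108489,  0.00188006,
       -0.00160644]), 'effort': array([-8.25647967e-04, -5.32648015e+01, -3.53282154e+01,  7.08593731e-02,
        2.36415508e-02, -2.85292651e-05]), 'eef_pos': array([158.68245534, 526.39905095, 223.94851352]), 'eef_rot': array([ 3.08310302,  1.56977312, -1.92210303]), 'wrist_force': array([ 0.51456772,  0.06211144, -0.22566725]), 'moment': array([-0.02279007, -0.02613257,  0.0284938 ]), 'finger_gap': 94.14696655567961}
```

View pics/top.png

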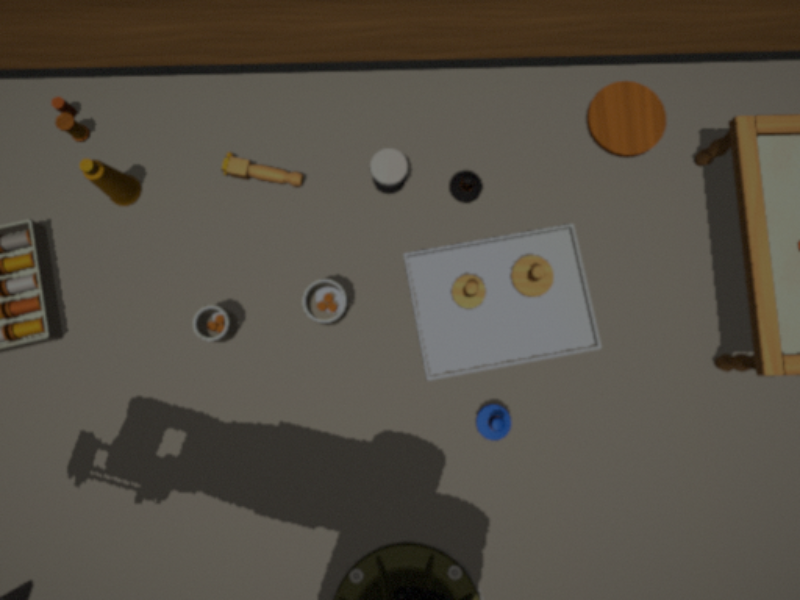

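View pics/scene.png

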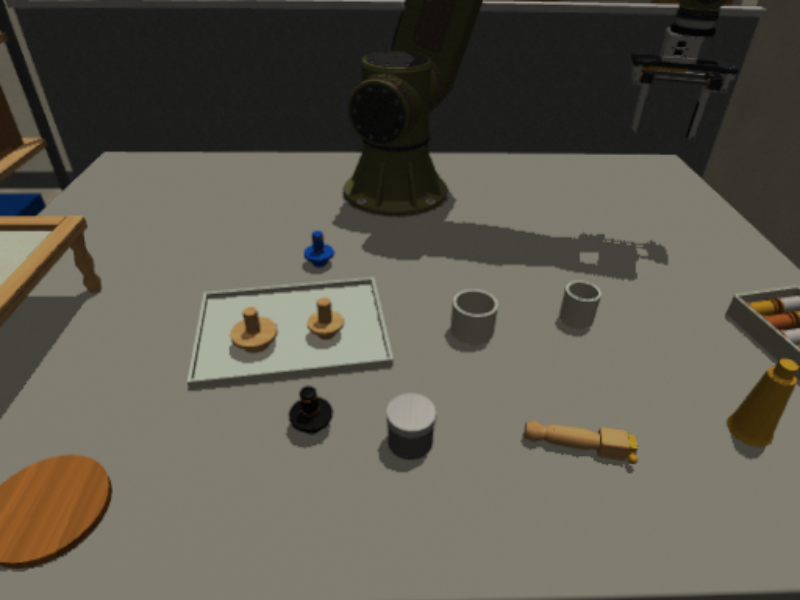

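The top view shows the tray with the small lid at (468,290) and the large lid at (532,275), and the open pots: small at (212,323), large at (325,301). The blue, black and grey objects are distractors. The scene view agrees with this.

```bash
python3 - <<'E'
from h import *
from scipy.optimize import least_squares
def circ(p,r=None):
    f=lambda q:np.hypot(p[:,0]-q[0],p[:,1]-q[1])-(q[2] if r is None else r)
    s=least_squares(f,[*np.median(p,0)[:2],20],loss='soft_l1',f_scale=1.5).x
    return s
z=np.load('top.npz');w=z['w']
S=.64
for n,(u,v) in dict(ls=(468,290),ll=(532,275),ps=(212,323),pl=(325,301)).items():
    c=w[int(v*S)-28:int(v*S)+28,int(u*S)-28:int(u*S)+28].reshape(-1,3); c=c[~np.isnan(c[:,0])]
    h=np.percentile(c[:,2],[2,50,99.5]); print(n,'z',h.round(1), np.histogram(c[:,2],bins=range(-10,90,5))[0])
    for lo,hi in ([(20,40),(55,90)] if n[0]=='l' else [(52,68)]):
        k=c[(c[:,2]>lo)&(c[:,2]<hi)]
        print(lo,hi,len(k),'med',np.median(k,0).round(1),'mid',((k.min(0)+k.max(0))/2).round(1),'ext',np.ptp(k,axis=0).round(1),'circ',circ(k).round(1))
w=np.load('scene.npz')['w']
for n,(u,v) in dict(ls=(325,315),ll=(253,330),ps=(581,300),pl=(474,315)).items():
    c=w[int(v*S)-25:int(v*S)+25,int(u*S)-22:int(u*S)+22].reshape(-1,3); c=c[~np.isnan(c[:,0])]
    for lo,hi in ([(22,35),(50,90)] if n[0]=='l' else [(54,68)]):
        k=c[(c[:,2]>lo)&(c[:,2]<hi)]
        print(n,lo,hi,len(k),'med',np.median(k,0).round(1),'mid',((k.min(0)+k.max(0))/2).round(1),'ext',np.ptp(k,axis=0).round(1),'circ',circ(k).round(1))
E
```

```text
ls z [ 1.   4.8 72.8] [   0   22 1652 1018   24   27    0   20  264   14    4    5    3    1
    1   13   46    4    0]
20 40 298 med [ 527.9 -115.    32.4] mid [ 529.7 -118.7   33.1] ext [55.3 56.3 10.6] circ [ 531.7 -118.8   22.3]
55 90 65 med [ 530.  -117.3   71.8] mid [ 530.4 -117.5   65.9] ext [20.  20.1 20.5] circ [ 530.  -116.9    7.8]
ll z [ 0.6  4.9 72.8] [   0   43 1579  834   41   45    1   36  435   21    7    4    5    5
    6    9   50    0    0]
20 40 493 med [ 550.7 -222.6   32.4] mid [ 575.8 -226.9   29. ] ext [113.1  69.9  18. ] circ [ 555.1 -228.    27.4]
55 90 70 med [ 552.9 -224.7   71.2] mid [ 553.9 -226.1   65.3] ext [20.4 19.6 18.8] circ [ 553.6 -225.6    8. ]
ps z [-3.6  0.3 61.3] [   5 1368 1233   52   28   22   89   55   18   30   19   29   31   98
   47    0    0    0    0]
52 68 162 med [486.9 304.6  58.9] mid [488.  303.9  57.7] ext [56.2 57.4 11.4] circ [487.5 303.5  26.3]
pl z [-3.6  0.3 61.1] [   5 1365 1171  178   15   18   89   32   11   15   22   17   19  104
   61    0    0    0    0]
52 68 180 med [519.5 121.   59.1] mid [518.9 120.8  57.7] ext [71.5 71.  10.7] circ [518.2 120.6  33.2]
ls 22 35 237 med [ 543.4 -118.1   30.5] mid [ 535.6 -120.4   28.9] ext [57.5 55.  12.1] circ [ 534.1 -120.9   22.8]
ls 50 90 96 med [ 539.7 -120.5   65.8] mid [ 533.1 -121.    61.2] ext [22.4 21.5 22.2] circ [ 534.  -121.     8.7]
ll 22 35 400 med [ 565.6 -221.2   30.9] mid [ 556.3 -228.3   28.8] ext [69.2 71.6 11.7] circ [ 557.2 -227.6   27.8]
ll 50 90 103 med [ 563.  -226.7   65.9] mid [ 558.3 -227.5   61.4] ext [21.6 20.8 21.8] circ [ 558.5 -227.6    8.5]
ps 54 68 115 med [491.  303.2  56.6] mid [489.4 301.9  56.6] ext [61.  57.6  5.1] circ [489.6 301.3  26.5]
pl 54 68 144 med [525.7 118.2  57. ] mid [520.5 117.2  57. ] ext [72.1 70.3  5.9] circ [521.3 117.3  33.4]
```

Request:
{"name": "jog_arm", "arguments": {"moves": [[[25, -43, 0, 0, 0, 0], [25, -43, 0, 0, 0, 0], [25, -43, 0, 0, 0, 0], [25, -43, 0, 0, 0, 0], [25, -43, 0, 0, 0, 0]]], "gripper": 0.2, "squeeze": 25}}

```text
clock: 0.6
eef_pos: [281.6, 309.5, 221.2]
eef_rot: [2.872, 1.566, -2.126]
wrist_force: [0.4, 0.2, 0.4]
finger_gap: 58.1
```

Request:
{"name": "jog_arm", "arguments": {"moves": [[[25, -43, 0, 0, 0, 0], [25, -43, 0, 0, 0, 0], [25, -43, 0, 0, 0, 0], [25, -43, 0, 0, 0, 0], [25, -43, 0, 0, 0, 0]]]}}

```text
clock: 1.1
eef_pos: [404.8, 91.6, 221.2]
eef_rot: [3.016, 1.567, -1.981]
wrist_force: [0.5, 0.2, 0.0]
finger_gap: 56.4
```

Request:
{"name": "jog_arm", "arguments": {"moves": [[[25, -42, -4, 0, 0, 0], [25, -42, -4, 0, 0, 0], [25, -42, -4, 0, 0, 0], [25, -42, -4, 0, 0, 0], [25, -42, -5, 0, 0, 0]]]}}

```text
clock: 1.6
eef_pos: [529.8, -124.0, 200.1]
eef_rot: [-3.048, 1.567, -1.762]
wrist_force: [0.8, 0.6, 0.7]
finger_gap: 56.6
```

```bash
cat >> h.py <<'E'
from scipy.optimize import least_squares
def circ(p,r):
    f=lambda q:np.hypot(p[:,0]-q[0],p[:,1]-q[1])-r
    return least_squares(f,np.median(p,0)[:2],loss='soft_l1',f_scale=1.5).x
def edge(w,x,y,lo,hi,rad):
    m=(np.hypot(w[...,0]-x,w[...,1]-y)<rad)&(w[...,2]>lo)&(w[...,2]<hi)
    k=w[m]
    if len(k)<20: return None
    q=k[:,:2].astype(np.float32); c,r=cv2.minEnclosingCircle(q)
    a=[round(float(t),1) for t in (*c,r)]
    return len(k),'enc',a,'mid',((q.min(0)+q.max(0))/2).round(1),'ext',np.ptp(q,axis=0).round(1),'z',np.median(k[:,2]).round(1)
E
python3 - <<'E'
from h import *
s=manip.read_state(); print(s['eef_pos'],s['eef_rot'])
img,d,w=cloud('wrist'); cv2.imwrite('pics/w1.png',img)
for x,y,R in((531,-119,33),(556,-227,40)):
    print(edge(w,x,y,22,38,R),edge(w,x,y,66,80,20))
E
```

```text
[ 529.79220292 -123.9539665   200.06074173] [-3.0475608   1.567332   -1.76213311]
(1702, 'enc', [529.6, -119.9, 28.9], 'mid', array([ 529.2, -120. ], dtype=float32), 'ext', array([56.9, 57. ], dtype=float32), 'z', np.float64(34.4)) (434, 'enc', [529.3, -119.8, 11.1], 'mid', array([ 528.9, -119.7], dtype=float32), 'ext', array([21.4, 21.8], dtype=float32), 'z', np.float64(74.1))
(1856, 'enc', [552.2, -229.2, 36.3], 'mid', array([ 550.3, -229. ], dtype=float32), 'ext', array([65.9, 72.1], dtype=float32), 'z', np.float64(34.4)) (433, 'enc', [552.6, -228.8, 11.5], 'mid', array([ 552.2, -228.6], dtype=float32), 'ext', array([21.1, 22.4], dtype=float32), 'z', np.float64(74.0))
```

View pics/w1.png

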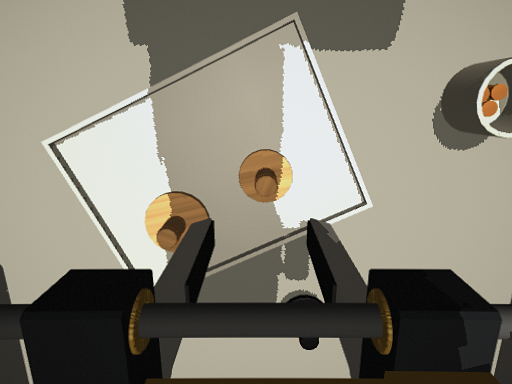

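The wrist view shows the small lid at (266,175) and the large lid at (178,222), both upright in the tray. The lid heights fit and the small knob is at (529.5,−119.8). I'll descend on it.

Request:
{"name": "jog_arm", "arguments": {"moves": [[[0, 4, -45, 0, 0, 0], [0, 0, -45, 0, 0, 0], [0, 0, -35, 0, 0, 0], [0, 0, -16, 0, 0, 0], [0, 0, 0, 0, 0, 0]]]}}

```text
clock: 2.15
eef_pos: [532.4, -127.5, 51.7]
eef_rot: [-2.699, 1.567, -1.422]
wrist_force: [2.2, 5.1, 13.3]
finger_gap: 56.9
```

Request:
{"name": "jog_arm", "arguments": {"moves": [[[0, 0, 6, 0, 0, 0], [-3, 7, 1, 0, 0, 0], [0, 0, 0, 0, 0, 0]]]}}

```text
clock: 2.45
eef_pos: [528.7, -119.5, 58.3]
eef_rot: [3.09, 1.568, -1.916]
wrist_force: [-0.5, 0.8, -0.6]
finger_gap: 56.3
```

```bash
python3 - <<'E'
from h import *
s=manip.read_state(); print(s['eef_pos'],s['eef_rot'],s['wrist_force'])
img,d,w=cloud('wrist'); cv2.imwrite('pics/w2.png',img)
for x,y,R in((531,-121,33),):
    print(edge(w,x,y,22,38,R),edge(w,x,y,66,80,20))
E
```

```text
[ 528.74177743 -119.54301504   58.34577922] [ 3.09036399  1.56769599 -1.91572149] [-0.46335754  0.80915262 -0.55002349]
(4223, 'enc', [529.4, -119.8, 28.9], 'mid', array([ 528.8, -120. ], dtype=float32), 'ext', array([56.5, 56.8], dtype=float32), 'z', np.float64(34.4)) (1452, 'enc', [529.2, -119.9, 11.3], 'mid', array([ 528.8, -119.9], dtype=float32), 'ext', array([21.4, 22.1], dtype=float32), 'z', np.float64(74.0))
```

View pics/w2.png

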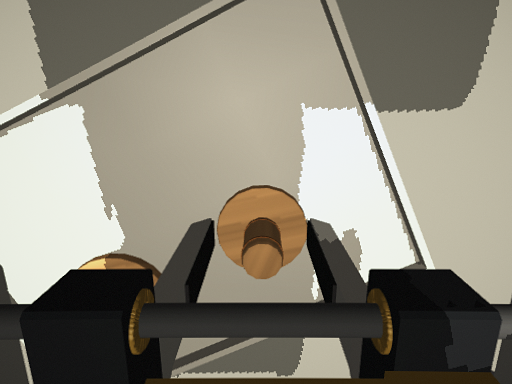

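The lid (knob at about (262,245)) is undisturbed and centred between the jaws. I'll close, then lift.

Request:
{"name": "jog_arm", "arguments": {"moves": [[[0, 0, 0, 0, 0, 0], [0, 0, 0, 0, 0, 0], [0, 0, 0, 0, 0, 0], [0, 0, 0, 0, 0, 0], [0, 0, 0, 0, 0, 0]]], "gripper": -1, "squeeze": 25}}

```text
clock: 3.0
eef_pos: [528.9, -120.0, 58.6]
eef_rot: [-2.98, 1.567, -1.703]
wrist_force: [0.7, 0.1, 0.5]
finger_gap: 21.4
```

Request:
{"name": "jog_arm", "arguments": {"moves": [[[0, 0, 10, 0, 0, 0], [0, 0, 25, 0, 0, 0], [0, 0, 30, 0, 0, 0], [0, 0, 30, 0, 0, 0], [0, 0, 25, 0, 0, 0]]]}}

```text
clock: 3.5
eef_pos: [526.5, -119.5, 181.6]
eef_rot: [2.05, 1.563, -2.956]
wrist_force: [-1.1, -1.0, -0.7]
finger_gap: 21.2
```

Request:
{"name": "jog_arm", "arguments": {"moves": [[[-8, 45, 0, 0, 0, 0], [-8, 45, 0, 0, 0, 0], [-8, 45, 0, 0, 0, 0], [-8, 45, 0, 0, 0, 0], [-8, 45, 0, 0, 0, 0]]]}}

```text
clock: 4.0
eef_pos: [486.1, 107.7, 189.8]
eef_rot: [-2.022, 1.566, -0.754]
wrist_force: [1.3, 0.0, -0.1]
finger_gap: 21.4
```

Request:
{"name": "jog_arm", "arguments": {"moves": [[[-6, 45, 0, 0, 0, 0], [-6, 45, 0, 0, 0, 0], [-6, 25, 0, 0, 0, 0], [0, 0, 0, 0, 0, 0], [0, 0, 0, 0, 0, 0]]]}}

```text
clock: 4.5
eef_pos: [464.8, 231.6, 193.6]
eef_rot: [-1.551, 1.564, -0.277]
wrist_force: [-0.8, 0.2, -1.6]
finger_gap: 21.2
```

```bash
python3 - <<'E'
from h import *
s=manip.read_state(); print(s['eef_pos'],s['eef_rot'],s['wrist_force'])
img,d,w=cloud('wrist'); cv2.imwrite('pics/w3.png',img)
for x,y,R in((488,302,38),(520,119,45)):
    print(edge(w,x,y,50,68,R))
p=s['eef_pos']; print(edge(w,p[0],p[1],p[2]-50,p[2]-18,45),edge(w,p[0],p[1],p[2]+5,p[2]+20,16))
E
```

```text
[464.82576082 231.62391508 193.61136967] [-1.55111939  1.56411808 -0.27684339] [-0.82940553  0.1778144  -1.57418393]
(1209, 'enc', [485.8, 302.8, 28.8], 'mid', array([485.8, 302.5], dtype=float32), 'ext', array([57.4, 56.7], dtype=float32), 'z', np.float64(60.8))
(882, 'enc', [516.1, 119.5, 36.1], 'mid', array([507.1, 119.6], dtype=float32), 'ext', array([52.4, 71.8], dtype=float32), 'z', np.float64(60.4))
(2547, 'enc', [464.9, 230.6, 28.8], 'mid', array([464.8, 230.7], dtype=float32), 'ext', array([56.7, 56.6], dtype=float32), 'z', np.float64(169.4)) (1668, 'enc', [462.5, 232.2, 14.6], 'mid', array([463.8, 232.4], dtype=float32), 'ext', array([23.5, 27.8], dtype=float32), 'z', np.float64(209.1))
```

View pics/w3.png

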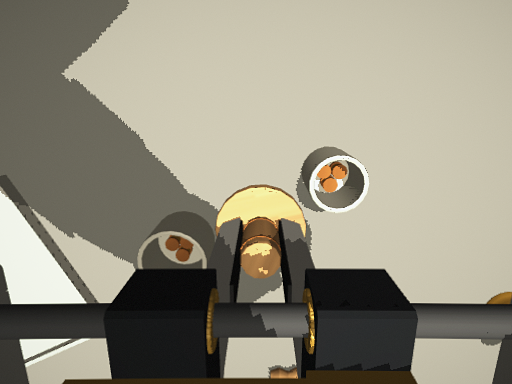

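The small pot's rim is at (337,183) in the image and the lid hangs level in the jaws. The wrist measurement puts the mouth at (485.8,302.6) with the rim at z≈60.8.

Request:
{"name": "jog_arm", "arguments": {"moves": [[[11, 37, -5, 0, 0, 0], [10, 34, -15, 0, 0, 0], [0, 0, -25, 0, 0, 0], [0, 0, 0, 0, 0, 0], [0, 0, 0, 0, 0, 0]]]}}

```text
clock: 5.05
eef_pos: [489.7, 298.8, 150.0]
eef_rot: [-1.403, 1.562, -0.138]
wrist_force: [0.0, -0.1, -1.3]
finger_gap: 21.2
```

Request:
{"name": "jog_arm", "arguments": {"moves": [[[-4, 4, -10, 0, 0, 0], [0, 0, -15, 0, 0, 0], [0, 0, 0, 0, 0, 0], [0, 0, 0, 0, 0, 0]]]}}

```text
clock: 5.45
eef_pos: [486.4, 301.3, 125.8]
eef_rot: [-1.257, 1.559, 0.006]
wrist_force: [1.0, 0.6, -0.3]
finger_gap: 21.4
```

Request:
{"name": "jog_arm", "arguments": {"moves": [[[-1, 2, -8, 0, 0, 0], [0, 0, -8, 0, 0, 0], [0, 0, -6, 0, 0, 0], [0, 0, -4, 0, 0, 0], [0, 0, 0, 0, 0, 0]]]}}

```text
clock: 5.95
eef_pos: [485.4, 303.4, 97.9]
eef_rot: [-1.237, 1.559, 0.026]
wrist_force: [-0.2, -0.0, -0.8]
finger_gap: 21.2
```

Request:
{"name": "jog_arm", "arguments": {"moves": [[[0, 0, -3, 0, 0, 0], [0, 0, -1, 0, 0, 0], [0, 0, 0, 0, 0, 0]]]}}

```text
clock: 6.25
eef_pos: [485.6, 303.5, 93.9]
eef_rot: [-1.227, 1.558, 0.035]
wrist_force: [0.5, -1.3, -0.4]
finger_gap: 21.4
```

Request:
{"name": "jog_arm", "arguments": {"moves": [[[0, 0, -1, 0, 0, 0], [0, 0, 0, 0, 0, 0], [0, 0, 0, 0, 0, 0], [0, 0, 0, 0, 0, 0]]], "gripper": 0.2}}

```text
clock: 6.65
eef_pos: [486.0, 303.6, 93.5]
eef_rot: [-1.18, 1.557, 0.082]
wrist_force: [-0.3, -1.0, 0.3]
finger_gap: 50.1
```

Request:
{"name": "jog_arm", "arguments": {"moves": [[[0, 0, 15, 0, 0, 0], [0, 0, 35, 0, 0, 0], [0, 0, 40, 0, 0, 0], [0, 0, 10, 0, 0, 0], [0, 0, 0, 0, 0, 0]]]}}

```text
clock: 7.15
eef_pos: [485.3, 303.3, 200.7]
eef_rot: [-1.157, 1.556, 0.106]
wrist_force: [0.0, 0.5, -0.3]
finger_gap: 56.2
```

```bash
python3 - <<'E'
from h import *
s=manip.read_state(); print(s['clock'],s['eef_pos'],s['eef_rot'],s['wrist_force'])
img,d,w=cloud('wrist'); cv2.imwrite('pics/w4.png',img)
for x,y,R in((486,302.6,38),):
    print(edge(w,x,y,58,80,R),edge(w,x,y,100,120,R))
E
```

```text
7.15 [485.30110029 303.31713427 200.71666707] [-1.15689347  1.55617888  0.10560584] [ 0.02981422  0.49200132 -0.30784061]
(2121, 'enc', [486.1, 302.7, 29.2], 'mid', array([486.1, 302.8], dtype=float32), 'ext', array([57.6, 58. ], dtype=float32), 'z', np.float64(69.4)) (549, 'enc', [485.5, 302.9, 11.2], 'mid', array([485.8, 302.7], dtype=float32), 'ext', array([21.5, 21.6], dtype=float32), 'z', np.float64(109.1))
```

View pics/w4.png

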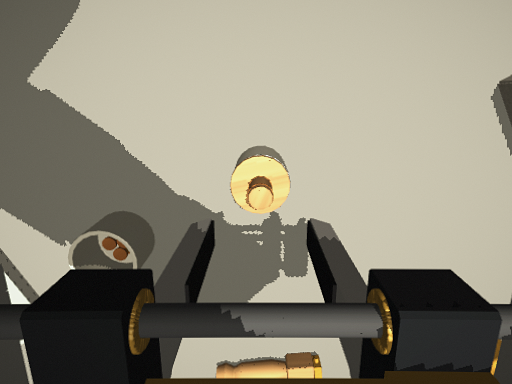

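The lid is seated: flange top at 69.4 (expected 68 + ~1.4 bias), level and centred on the pot at (260,183) in the image. Next is the large lid at about (552.5,−229).

Request:
{"name": "jog_arm", "arguments": {"moves": [[[5, -45, 0, 0, 0.8, 0], [5, -45, 0, 0, 0, 0], [5, -45, 0, 0, 0, 0], [5, -45, 0, 0, 0, 0], [5, -45, 0, 0, 0, 0]]]}}

```text
clock: 7.7
eef_pos: [506.9, 74.9, 194.1]
eef_rot: [1.849, 1.562, 3.12]
wrist_force: [1.4, 0.1, 0.3]
finger_gap: 56.1
```

Request:
{"name": "jog_arm", "arguments": {"moves": [[[7, -45, 0, 0, 0, 0], [7, -45, 0, 0, 0, 0], [7, -45, 0, 0, 0, 0], [7, -45, 0, 0, 0, 0], [7, -45, 0, 0, 0, 0]]]}}

```text
clock: 8.2
eef_pos: [539.1, -159.3, 188.1]
eef_rot: [1.75, 1.553, 3.021]
wrist_force: [0.2, 0.7, -0.4]
finger_gap: 56.4
```

Request:
{"name": "jog_arm", "arguments": {"moves": [[[7, -37, 0, 0, -1, 0], [5, -28, 0, 0, 0, 0], [0, 0, 0, 0, 0, 0], [0, 0, 0, 0, 0, 0]]]}}

```text
clock: 8.6
eef_pos: [548.8, -231.9, 181.6]
eef_rot: [1.226, 1.562, 2.491]
wrist_force: [-0.9, -0.1, 0.6]
finger_gap: 56.2
```

```bash
python3 - <<'E'
from h import *
s=manip.read_state(); print(s['clock'],s['eef_pos'],s['eef_rot'],s['wrist_force'])
img,d,w=cloud('wrist'); cv2.imwrite('pics/w5.png',img)
for x,y,R in((552.5,-229,40),):
    print(edge(w,x,y,22,40,R),edge(w,x,y,66,80,20))
E
```

```text
8.6 [ 548.84547804 -231.90531319  181.59271806] [1.22620003 1.56174463 2.49075261] [-0.91433684 -0.05980545  0.59050157]
(3182, 'enc', [553.1, -229.0, 35.9], 'mid', array([ 553. , -228.8], dtype=float32), 'ext', array([71.1, 71.4], dtype=float32), 'z', np.float64(34.4)) (477, 'enc', [552.7, -229.0, 11.0], 'mid', array([ 552.5, -228.8], dtype=float32), 'ext', array([20.8, 21.7], dtype=float32), 'z', np.float64(74.0))
```

Request:
{"name": "jog_arm", "arguments": {"moves": [[[4, 3, -30, 0, 0, 0], [0, 0, -40, 0, 0, 0], [0, 0, -20, 0, 0, 0], [0, 0, 0, 0, 0, 0], [0, 0, 0, 0, 0, 0]]]}}

```text
clock: 9.15
eef_pos: [552.9, -223.0, 89.2]
eef_rot: [1.206, 1.562, 2.477]
wrist_force: [-0.2, -0.1, 0.7]
finger_gap: 56.4
```

Request:
{"name": "jog_arm", "arguments": {"moves": [[[0, -6, -10, 0, 0, 0], [0, 0, -14, 0, 0, 0], [0, 0, -5, 0, 0, 0], [0, 0, 0, 0, 0, 0]]]}}

```text
clock: 9.55
eef_pos: [554.1, -229.3, 60.9]
eef_rot: [1.027, 1.566, 2.298]
wrist_force: [-0.4, 0.4, -0.2]
finger_gap: 55.9
```

Request:
{"name": "jog_arm", "arguments": {"moves": [[[-1, 0, -2, 0, 0, 0], [0, 0, 0, 0, 0, 0], [0, 0, 0, 0, 0, 0], [0, 0, 0, 0, 0, 0], [0, 0, 0, 0, 0, 0]]], "gripper": -1}}

```text
clock: 10.05
eef_pos: [553.4, -229.5, 59.8]
eef_rot: [0.865, 1.567, 2.137]
wrist_force: [-0.3, 0.9, -1.4]
finger_gap: 21.3
```

Request:
{"name": "jog_arm", "arguments": {"moves": [[[0, 0, 10, 0, 0, 0], [0, 0, 25, 0, 0, 0], [0, 0, 30, 0, 0, 0], [0, 0, 35, 0, 0, 0], [0, 0, 20, 0, 0, 0]]]}}

```text
clock: 10.55
eef_pos: [551.6, -228.7, 183.9]
eef_rot: [1.189, 1.562, 2.46]
wrist_force: [0.6, -0.1, -0.1]
finger_gap: 21.3
```

Request:
{"name": "jog_arm", "arguments": {"moves": [[[-9, 44, 0, 0, 0, 0], [-9, 44, 0, 0, 0, 0], [-9, 44, 0, 0, 0, 0], [-9, 44, 0, 0, 0, 0], [-9, 44, 0, 0, 0, 0]]]}}

```text
clock: 11.05
eef_pos: [505.7, -6.7, 191.8]
eef_rot: [-0.911, 1.567, 0.354]
wrist_force: [0.8, 1.4, -0.5]
finger_gap: 21.5
```

Request:
{"name": "jog_arm", "arguments": {"moves": [[[-8, 35, 0, 0, 0, 0], [0, 5, 0, 0, 0, 0], [0, 0, 0, 0, 0, 0], [0, 0, 0, 0, 0, 0]]]}}

```text
clock: 11.45
eef_pos: [496.4, 38.6, 195.2]
eef_rot: [-1.046, 1.563, 0.223]
wrist_force: [0.7, 0.3, -0.9]
finger_gap: 21.0
```

```bash
python3 - <<'E'
from h import *
s=manip.read_state(); print(s['clock'],s['eef_pos'],s['eef_rot'],s['wrist_force'])
img,d,w=cloud('wrist'); cv2.imwrite('pics/w5.png',img)
print(edge(w,516,119.5,50,68,45))
p=s['eef_pos']; print(edge(w,p[0],p[1],p[2]-30,p[2]-20,45))
E
```

```text
11.45 [496.35610903  38.5655258  195.1794979 ] [-1.04647718  1.56282767  0.22318703] [ 0.74308332  0.28244016 -0.85499692]
(1561, 'enc', [516.9, 118.9, 35.7], 'mid', array([516.8, 118.8], dtype=float32), 'ext', array([70.9, 70.8], dtype=float32), 'z', np.float64(60.8))
(4898, 'enc', [496.1, 37.7, 36.0], 'mid', array([496.1,  37.8], dtype=float32), 'ext', array([71.7, 71.3], dtype=float32), 'z', np.float64(170.1))
```

View pics/w5.png

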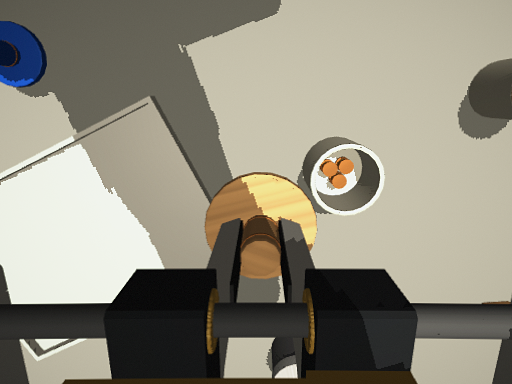

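The large pot's rim is at (343,178) in the image, open, with the lid level in the jaws. The target TCP is (517.1,119.7), seating at z≈94.

Request:
{"name": "jog_arm", "arguments": {"moves": [[[10, 40, -5, 0, 0, 0], [10, 38, -15, 0, 0, 0], [0, 0, -25, 0, 0, 0], [0, 0, 0, 0, 0, 0], [0, 0, 0, 0, 0, 0]]]}}

```text
clock: 12.0
eef_pos: [519.5, 113.1, 150.1]
eef_rot: [-1.136, 1.561, 0.124]
wrist_force: [-0.9, 0.2, 0.4]
finger_gap: 21.7
```

Request:
{"name": "jog_arm", "arguments": {"moves": [[[-2, 6, -10, 0, 0, 0], [0, 0, -15, 0, 0, 0], [0, 0, 0, 0, 0, 0], [0, 0, 0, 0, 0, 0]]]}}

```text
clock: 12.4
eef_pos: [518.6, 117.4, 127.0]
eef_rot: [-1.13, 1.557, 0.126]
wrist_force: [1.2, -0.2, -0.6]
finger_gap: 21.7
```

Request:
{"name": "jog_arm", "arguments": {"moves": [[[-1.5, 2.5, -8, 0, 0, 0], [0, 0, -8, 0, 0, 0], [0, 0, -6, 0, 0, 0], [0, 0, -5, 0, 0, 0], [0, 0, 0, 0, 0, 0]]]}}

```text
clock: 12.9
eef_pos: [517.4, 119.9, 99.2]
eef_rot: [-1.126, 1.555, 0.13]
wrist_force: [0.3, 0.2, -1.0]
finger_gap: 21.1
```

Request:
{"name": "jog_arm", "arguments": {"moves": [[[0, 0, -3, 0, 0, 0], [0, 0, -1.5, 0, 0, 0], [0, 0, 0, 0, 0, 0]]]}}

```text
clock: 13.2
eef_pos: [517.6, 119.9, 94.8]
eef_rot: [-1.128, 1.555, 0.128]
wrist_force: [-1.6, -0.0, 2.1]
finger_gap: 21.1
```

Request:
{"name": "jog_arm", "arguments": {"moves": [[[0, 0, -0.5, 0, 0, 0], [0, 0, 0, 0, 0, 0], [0, 0, 0, 0, 0, 0], [0, 0, 0, 0, 0, 0]]], "gripper": 0.2}}

```text
clock: 13.6
eef_pos: [517.9, 120.0, 94.6]
eef_rot: [-1.123, 1.554, 0.133]
wrist_force: [-0.5, -0.3, -0.3]
finger_gap: 49.9
```

Request:
{"name": "jog_arm", "arguments": {"moves": [[[0, 0, 15, 0, 0, 0], [0, 0, 35, 0, 0, 0], [0, 0, 40, 0, 0, 0], [0, 0, 20, 0, 0, 0], [0, 0, 0, 0, 0, 0]]]}}

```text
clock: 14.1
eef_pos: [516.8, 119.8, 207.8]
eef_rot: [-1.123, 1.556, 0.133]
wrist_force: [0.1, 1.0, -0.9]
finger_gap: 56.5
```

```bash
python3 - <<'E'
from h import *
s=manip.read_state(); print(s['clock'],s['eef_pos'],s['eef_rot'],s['wrist_force'])
img,d,w=cloud('wrist'); cv2.imwrite('pics/w6.png',img)
print('L',edge(w,517,119.5,58,80,45),edge(w,517,119.5,100,120,30))
img,d,w=cloud('scene'); cv2.imwrite('pics/s6.png',img[90:330,200:512])
print('L',edge(w,520,118,62,80,45),edge(w,520,118,95,120,30))
print('S',edge(w,489,302,62,80,40),edge(w,489,302,95,120,30))
cv2.imwrite('pics/both.png',np.hstack([cv2.imread('pics/w6.png')[80:320,100:412],cv2.imread('pics/s6.png')]))
E
```

```text
14.1 [516.75996147 119.79568816 207.75630815] [-1.12263947  1.55588618  0.13251664] [ 0.10326634  0.99223905 -0.92483852]
L (3473, 'enc', [517.2, 119.2, 35.9], 'mid', array([517.1, 119.2], dtype=float32), 'ext', array([71.3, 71.2], dtype=float32), 'z', np.float64(69.4)) (519, 'enc', [517.5, 119.3, 11.2], 'mid', array([516.9, 119.2], dtype=float32), 'ext', array([21.1, 22.2], dtype=float32), 'z', np.float64(109.0))
L (374, 'enc', [520.1, 117.9, 36.8], 'mid', array([521. , 117.6], dtype=float32), 'ext', array([72. , 70.2], dtype=float32), 'z', np.float64(65.7)) (64, 'enc', [521.8, 118.2, 11.0], 'mid', array([522.3, 117. ], dtype=float32), 'ext', array([21. , 19.5], dtype=float32), 'z', np.float64(104.1))
S (224, 'enc', [489.7, 301.3, 29.6], 'mid', array([490.1, 300.6], dtype=float32), 'ext', array([56.6, 57.8], dtype=float32), 'z', np.float64(65.5)) (59, 'enc', [489.3, 301.3, 11.8], 'mid', array([490.2, 299.9], dtype=float32), 'ext', array([21.8, 20.1], dtype=float32), 'z', np.float64(103.7))
```

View pics/both.png

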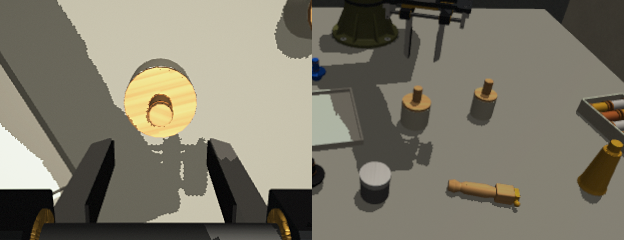

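Both lids sit level on their pots: large at (416,105) and small at (485,97) in the combined view. The gripper is clear, so I'll hand in.

```bash
python3 -c "
from cell import manip
print(manip.sign_off())"
```

```text
the job is handed in; nothing more can be done
None
```

Both lids are on their own pots, plugs down and flanges level on the rims. Both pots stand upright and the gripper is clear. I signed off at about 14 s on the clock; no verdict was reported.

**Last checks:**

| Lid | Wrist camera: flange top z | Knob to mouth centre | Scene camera: flange median z |
|---|---|---|---|
| Small | 69.4 mm | about 0.3 mm | 65.5 mm |
| Large | 69.4 mm | about 0.7 mm | 65.7 mm |

- **Seating:** a seated flange top should be at 68 mm. The wrist camera reads about 1 mm high, as it did on the bare rims (60.8 mm against 60).
- **Camera disagreement:** the scene camera gave flange heights about 4 mm lower, partly because its median includes the flange's side. It also put both pots about 3–4 mm further out in x. I went by the wrist camera because it agreed with the measured gripper position.
- **One slip:** on the first descent the tool drifted about 8 mm sideways and pressed lightly on something, most likely the small lid's flange (about 14 N). I backed off and re-centred, and a second look showed the lid had not moved.

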